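# Wedge a drawer front into the bench fence

### The arm

A 7-joint arm with a two-finger parallel gripper is mounted at the origin on the work surface. World frame = base frame: x ahead of the robot, y to its left, z up, the work surface at z = 0. Lengths are in m, angles in rad, forces in N, time in s.
With the tool pointing down it reaches from about 0.425 to 0.975 m from the base axis. Payload 16.7 kg.
Tool frame: the origin (TCP) lies between the finger pads; the fingertips stand r.tip_extent ahead of it and the grasp point (between the pads) lies 11 mm behind it (r.tip_extent is the distance from the TCP to the fingertips, in m); x points along the fingers, y is the direction in which the jaws open and shut, and the axes are right-handed (so a half turn about x gives the same grasp; the last joint's range is limited). The gripper opens to 85 mm and grips with 20 to 120 N. Pads are 22 mm wide; open, the fingers measure 114 mm over their backs; the gripper's body (76 mm by 85 mm) begins 54 mm behind the grasp point. The pads swing forward as they close: fully open they stand 13 mm farther back than shut.
Start: joints at [-1.323, 0.426, 0.074, 1.606, -0.034, 1.111, -0.067], TCP at [0.261, 0.623, 0.239] pointing down, gripper open.
Joint ranges: [-2.85, 2.85], [-0.5, 2.14], [-1.23, 1.37], [0.21, 2.46], [-1.02, 4.16], [0.16, 2.05], [-2.73, 2.73]. Speed limits (rad/s): [1.89, 1.89, 2.39, 2.39, 3.01, 3.01, 3.01].

### API

Orientations are given as a unit quaternion [w, x, y, z].
In Python, from bench import r, capture, get_calibration gives the robot as it stands.
- The arm moves only by the tool jog_arm, never from a script. Its arguments are lists of equal length, an entry for each row: "delta_pos": the shift along the tool's x, y, z in mm, a list of three; "twist": the turn about the tool's x in rad; "grip": the opening, from 0 (shut) to 1 (fully open). In form: {"delta_pos": [[dx, dy, dz], ...], "twist": [twist, ...], "grip": [grip, ...]}. A call has 1 to 12 rows; each row is the pose to reach, as a shift and turn from the pose measured when the call began, along the tool's axes at that moment; what a row does not reach only later rows make up. A row lasts 1/12 s, in which the tool goes at most 41.7 mm and 7.16 degrees, less where a joint would pass 70% of its speed; a pose out of reach is approached as far as the arm can. A call with a gripper value outside its range is refused whole. The fingers move at their own pace and stop on an object; the grip force is fixed at half the most. Time passes only in rows, so rows that repeat a pose let the fingers close. It gives the time, the measured TCP pose, the force and the opening at its end, in the units of the state.
- r.get_state(): the state, without advancing time (a new reading comes with each control period).
- capture(name): name is "scene" or "top" or "wrist"; returns (picture, depth): 384x512x3 uint8, blue, green, red; 384x512 float32, m along the optical axis (not along the pixel's ray), 0 where there is no reading.
- get_calibration(name): a dict with "vfov" (degrees; the focal length in pixels is half the picture's height over the tangent of half this angle, whatever the lens; pixels are square), "cx", "cy" (the principal point, pixels), "extrinsics" (4x4, takes a point from world to camera coordinates). Camera axes: x right, y up, looking along -z (the intrinsics and any distortion apply to the point x, -y, -z); pixel columns grow to the right and rows downward; lengths in m; the calibration is good to about 2 mm. A picture is of the moment at which its call begins: read the wrist's pose just before it. get_calibration takes no time and is no camera call; for the wrist camera it gives the pose at the moment of the call.
- r.hand_in(): hands the job in, once; it reports no verdict.
The state is a dict: "clock": time; "joint_pos": joint angles; "joint_vel": joint speeds; "tau": joint torques, N m; "tcp_pos": TCP position; "tool_rot": TCP orientation; "wrist_force": force on the tool from outside, world axes, zero at the start; "ft_torque": the same for the moment, N m; "finger_gap": opening from 0.0 (shut) to 1.0 (fully open).
Only numpy, scipy, OpenCV 4.12 (cv2) and the standard library are available. Lean on these libraries where they do the work, as an engineer would, in place of code of your own. Each camera call takes 0.05 s, during which the arm holds its last target. There are 200 camera calls.

### The job

Get the loose drawer front held ready for working: slide it over the bench so that its long edge lies flush along the fence and its end sits against the end stop, and hold it there with the wedge, pushed thin end first between the drawer front and the angled cleat until it nips tight and stays tight by itself. Firm, steady hand pressure only, no ramming that would bruise the wood, and leave the other things on the bench alone.

Things in the scene. Friction and masses are not known exactly. Their poses are not given: they have to be found in the camera images.
- fence: Fixed L of two battens 22 mm high, screwed to the bench. Origin: inner corner of the two working faces, on the bench. Fence face: plane x = 0, looking to -x, y = +30 to -270 mm (batten 32 mm wide, at +x). End stop face: plane y = 0, looking to -y, x = 0 to -95 mm (batten 30 mm wide, at +y). The drawer front's centre, when home: x = -50, y = -120 mm.
- front: Loose drawer front: flat light wood board 100 (x) x 240 (y) x 22 mm thick, two small dark handle holes, 0.24 to 0.48 kg, too wide to grip, lying flat at the open (-y) end of the fence, turned up to 0.3 rad from it. Plain wood on plain wood, friction about 0.6. Origin: centre of its underside; its +y end is nearer the stop.
- wedge: Loose wood wedge 160 mm long (y), 40 mm high (18 mm above drawer front, fence, cleat), 48 mm wide at y = -80, 28 mm at y = +80, tapered 0.0624 rad on each side; 0.12 to 0.2 kg. Origin: centre of its underside. Nipped, its yaw is -0.062 rad from the fence's, its middle at x = -119, y = -80 to -145 mm in the fence frame. A slow push of 15 to 25 N on the thick end nips it; friction holds it.
- offcut: Bystander: loose square-cut wood offcut, 120 x 45 x 40 mm, not tapered; left of and beyond the fence. Origin: centre of its underside.
- wax_tin: Bystander: round metal tin, 72 mm across, 45 mm high, behind the fence. Origin: centre of its underside.
- dust_brush: Bystander: flat brush 220 mm long lying behind the fence, handle to its -x. Origin: centre of its underside.
- gap (a point): Point of the fence frame at x = -100, y = -120 mm on the bench: the middle of the home drawer front's near edge. Facing it a fixed cleat 28 x 100 x 22 mm, cork-faced (gives 1 mm at 30 N), y = -160 to -60, face turned -0.125 rad, crossing y = -110 at x = -137.5 +- 3.5 mm (screwed down by eye). So the gap narrows 1 in 8 towards the stop and the wedge's depth varies by 28 mm either way: feel it.
There are look-alikes about, which are no part of the job. Leave any orange or yellow look-alike of the wedge alone.

How it is judged:
By the outcome, as a careful person would: the job done as asked, in the order asked, and still so for the second after the job is handed in, with the robot touching nothing.
It also fails if it takes over 72 s, if anything falls off the work surface, if the arm or the gripper's body presses on something with over 40 N, if the wrist force passes 120 N, or if a joint passes its speed limit or range.

## Working session

There is one attempt and no reset: what is moved stays moved. The work goes in short steps, Python scripts to look and compute and a tool call to move; the robot and the scene stay as the last step left them, time stands still between calls to the robot, and variables do not carry over. Pictures are saved under pics/ and viewed, about 8 in all and at most 12, crops included, and the job is handed in when it is done.

Besides the shell and the picture viewer there is one more tool, called after "Request:" by a JSON object that holds its "name" and its "arguments", one argument or row to a line. jog_arm: Moves the arm, as the interface text tells. Its arguments: {"type":"object","properties":{"delta_pos":{"type":"array"},"twist":{"type":"array"},"grip":{"type":"array"}},"required":["delta_pos","twist","grip"]}

```bash
mkdir -p pics; ls; python3 - <<'E'
from bench import r,capture,get_calibration
import cv2,numpy as np
s=r.get_state();print(s['clock'],s['tcp_pos'],s['tool_rot'],s['wrist_force'],s['finger_gap'],r.tip_extent)
for n in ['scene','top']:
    p,d=capture(n);cv2.imwrite(f'pics/{n}0.png',p);np.save(f'{n}0.npy',d)
    c=get_calibration(n);print(n,{k:(np.round(v,4).tolist() if k=='extrinsics' else v) for k,v in c.items()})
a=cv2.imread('pics/scene0.png');b=cv2.imread('pics/top0.png')
cv2.imwrite('pics/top1.png',cv2.resize(b,(768,576)))
cv2.imwrite('pics/scene1.png',a)
E
```

```text
pics
0.0 [0.26073082 0.62216278 0.23859321] [ 0.69318464  0.13890435  0.69328667 -0.13983643] [-0.47939281 -0.39887305 -0.658891  ] 1.0026755142201675 0.008
scene {'vfov': 50.92018675454821, 'cx': 258.71243766541494, 'cy': 197.3511455253604, 'extrinsics': [[-0.8888, 0.4583, 0.0013, 0.4104], [-0.389, -0.756, 0.5265, 0.3297], [0.2423, 0.4674, 0.8502, -1.3531], [0.0, 0.0, 0.0, 1.0]]}
top {'vfov': 49.123078796997675, 'cx': 248.6644397036273, 'cy': 193.26991037159186, 'extrinsics': [[-0.0274, -0.9996, 0.0062, 0.2027], [0.9902, -0.0263, 0.1368, -0.5387], [-0.1366, 0.0098, 0.9906, -1.0465], [0.0, 0.0, 0.0, 1.0]]}
```

View pics/top1.png

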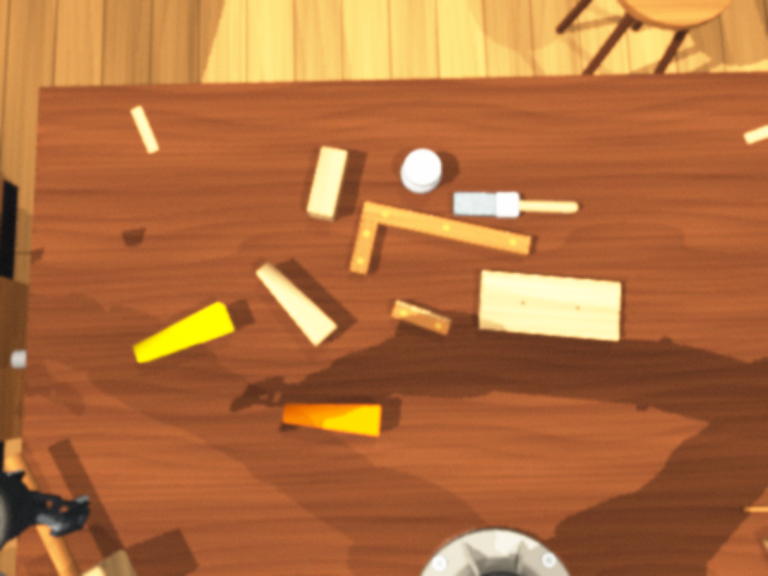

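View pics/scene1.png

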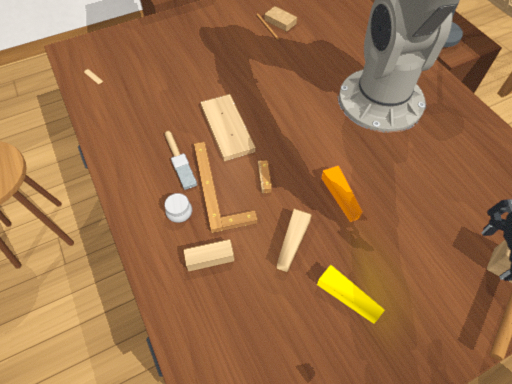

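The top view (1.5x scale) shows the fence L with its corner near (378,222), the cleat at (421,317), the drawer front at (550,305) and the plain wedge at (297,305), thin end up-left. The offcut is at (327,183), and the yellow and orange decoys are at (185,332) and (332,419). The scene view agrees.

```bash
cat > h.py <<'E'
import cv2,numpy as np
from bench import r,capture,get_calibration
def cast(n,px,z,c=None):
    c=c or get_calibration(n);E=np.array(c['extrinsics']);f=192/np.tan(np.radians(c['vfov']/2))
    px=np.atleast_2d(np.asarray(px,float))
    d=np.c_[(px[:,0]-c['cx'])/f,-(px[:,1]-c['cy'])/f,-np.ones(len(px))]@E[:3,:3]
    o=-E[:3,:3].T@E[:3,3]
    return (o+d*((z-o[2])/d[:,2])[:,None])
def pts(n,depth):
    c=get_calibration(n);E=np.array(c['extrinsics']);f=192/np.tan(np.radians(c['vfov']/2))
    v,u=np.mgrid[:384,:512]
    P=np.stack([(u-c['cx'])/f*depth,-(v-c['cy'])/f*depth,-depth],-1)
    return (P-E[:3,3])@E[:3,:3]
E
python3 - <<'E'
from h import *
p=cv2.imread('pics/top0.png');d=np.load('top0.npy');P=pts('top',d)
z=P[...,2]; print('table z',np.median(z[100:300,60:350]))
hsv=cv2.cvtColor(p,cv2.COLOR_BGR2HSV)
for n,(u,v) in dict(front=(367,210),wedge=(198,203),offcut=(218,122),fence=(297,152),stop=(243,165),cleat=(281,212),tin=(281,114),tab=(300,260)).items(): print(n,hsv[v,u],P[v,u].round(3))
m=((z>0.012)&(z<0.06)&(P[...,0]>.3)).astype(np.uint8)
n,l,st,_=cv2.connectedComponentsWithStats(m)
for i in range(1,n):
    if st[i,4]<60: continue
    cs,_=cv2.findContours((l==i).astype(np.uint8),cv2.RETR_EXTERNAL,cv2.CHAIN_APPROX_NONE)
    c=max(cs,key=len)[:,0]; zt=np.median(z[l==i]); W=cast('top',c,zt)[:,:2]
    R=cv2.minAreaRect((W*1000).astype(np.float32)); B=cv2.boxPoints(R)
    print(st[i],'z',round(float(zt),4),'ctr',np.round(R[0],0),np.round(R[1],0),round(R[2],1),B.round(0).tolist())
E
```

```text
table z -7.014036058968855e-05
front [ 28  65 255] [ 0.494 -0.119  0.02 ]
wedge [ 28  58 255] [0.522 0.318 0.04 ]
offcut [ 28  59 255] [0.735 0.264 0.04 ]
fence [ 27 146 255] [0.652 0.057 0.024]
stop [ 19 160 252] [0.622 0.201 0.019]
cleat [ 14 179 216] [0.495 0.105 0.022]
tin [  0   1 255] [0.75  0.098 0.045]
tab [ 10 177 125] [ 0.37   0.058 -0.004]
[205  98  26  49 825] z 0.0389 ctr [736. 264.] [ 48. 125.] 76.2 [[669.0, 256.0], [791.0, 226.0], [802.0, 273.0], [681.0, 302.0]]
[268 100  26  29 572] z 0.0432 ctr [752.  98.] [67. 75.] 62.4 [[704.0, 85.0], [770.0, 51.0], [801.0, 110.0], [735.0, 145.0]]
[303 129  82  16 858] z 0.0173 ctr [693. -70.] [218.  41.] 88.5 [[670.0, -178.0], [711.0, -179.0], [717.0, 38.0], [675.0, 39.0]]
[ 233  135  121   48 1806] z 0.0211 ctr [607.  69.] [299. 128.] 76.1 [[509.0, -61.0], [634.0, -92.0], [706.0, 199.0], [581.0, 230.0]]
[171 175  53  56 939] z 0.0395 ctr [526. 327.] [163.  47.] 43.6 [[451.0, 288.0], [483.0, 254.0], [601.0, 366.0], [569.0, 400.0]]
[ 319  181   94   46 3525] z 0.0213 ctr [ 511. -117.] [241. 101.] 83.6 [[447.0, -231.0], [548.0, -243.0], [575.0, -3.0], [475.0, 9.0]]
[261 201  40  23 423] z 0.0214 ctr [496. 107.] [99. 29.] 69.3 [[464.0, 66.0], [492.0, 56.0], [527.0, 149.0], [500.0, 159.0]]
[  89  202   66   39 1071] z 0.0393 ctr [471. 514.] [ 51. 164.] 25.6 [[413.0, 577.0], [484.0, 429.0], [530.0, 451.0], [459.0, 599.0]]
[ 188  270   65   21 1018] z 0.0396 ctr [332. 265.] [160.  47.] 83.7 [[300.0, 188.0], [346.0, 183.0], [364.0, 342.0], [317.0, 347.0]]
```

```bash
cat > plan.py <<'E'
# usage: plan.py "fx,fy,z,yaw" ...  waypoints in fence frame (mm), yaw = tool-y angle in fence frame (rad, mod pi)
import sys
from h import *
from scipy.spatial.transform import Rotation as Ro
TH=-0.2425; O=np.array([667.7,177.6])
M=np.array([[np.cos(TH),-np.sin(TH)],[np.sin(TH),np.cos(TH)]])
if __name__=='__main__':
    s=r.get_state();q=s['tool_rot'];R=Ro.from_quat([q[1],q[2],q[3],q[0]]).as_matrix()
    p=np.array(s['tcp_pos'])*1000
    a=np.arctan2(R[1,1],R[0,1])
    print('t',round(s['clock'],2),'tcp fence',(M.T@(p[:2]-O)).round(1),'z',p[2].round(1),'yaw',round(a-TH,3),'F fence',(M.T@np.array(s['wrist_force'][:2])).round(1),round(s['wrist_force'][2],1),'gap',round(s['finger_gap'],3),'j7',round(s['joint_pos'][6],2),'tip',r.tip_extent,'down',R[:,0].round(3))
    for w in sys.argv[1:]:
        x,y,z,yaw=map(float,w.split(','))
        W=np.r_[M@[x,y]+O,z]; d=R.T@(W-p)
        t=-((yaw+TH)-a); t=(t+np.pi/2)%np.pi-np.pi/2   # tool x down: +twist = -yaw
        print(w,'->',d.round(1).tolist(),'twist',round(t,3))
E
python3 - <<'E'
from plan import *
for n,w in dict(front=(511,-117),wedge=(526,327),thick=(467,271),thin=(585,383),cleat=(496,107),ch=(464,66),c2=(492,56),c3=(527,149),c4=(500,159)).items(): print(n,(M.T@(np.array(w)-O)).round(1))
E
python3 plan.py -70,150,220,1.5708 -163,-300,200,1.5708 -163,-300,40,1.5708
```

```text
front [ -81.4 -323.6]
wedge [-173.4  111. ]
thick [-217.3   42.5]
thin [-129.6  179.5]
cleat [-149.7 -109.8]
ch [-170.9 -157.2]
c2 [-141.4 -160.2]
c3 [-129.7  -61.5]
c4 [-158.3  -58.3]
t 0.1 tcp fence [-501.8  333.9] z 238.7 yaw 1.416 F fence [0.1 0.2] 0.1 gap 1.0 j7 -0.07 tip 0.008 down [-0.    -0.001 -1.   ]
-70,150,220,1.5708 -> [18.8, -115.3, 454.9] twist -0.154
-163,-300,200,1.5708 -> [39.4, -574.2, 432.2] twist -0.154
-163,-300,40,1.5708 -> [199.4, -574.1, 432.2] twist -0.154
```

Request:
{"name": "jog_arm", "arguments": {
  "delta_pos": [
    [5,-120,420],
    [5,-120,420],
    [5,-120,420],
    [5,-120,420],
    [5,-120,420],
    [5,-120,420],
    [5,-120,420],
    [10,-400,425],
    [20,-574,432],
    [39,-574,432],
    [39,-574,432],
    [39,-574,432]
  ],
  "twist": [-0.154,-0.154,-0.154,-0.154,-0.154,-0.154,-0.154,-0.154,-0.154,-0.154,-0.154,-0.154],
  "grip": [1,1,1,1,1,1,1,1,1,1,1,1]
}}

```text
clock: 1.1
tcp_pos: [0.4704, 0.2314, 0.2236]
tool_rot: [0.702, 0.085, 0.702, -0.086]
wrist_force: [1.5, -0.7, 0.3]
finger_gap: 1.002
```

```bash
python3 plan.py -165,-300,120,1.5708 -165,-300,40,1.5708 -165,-300,12,1.5708
```

```text
t 1.1 tcp fence [-204.5    4.8] z 223.6 yaw 1.57 F fence [ 1.7 -0.3] 0.3 gap 1.002 j7 0.79 tip 0.008 down [-0.001 -0.001 -1.   ]
-165,-300,120,1.5708 -> [104.0, -304.7, 39.6] twist -0.0
-165,-300,40,1.5708 -> [184.0, -304.5, 39.7] twist -0.0
-165,-300,12,1.5708 -> [212.0, -304.5, 39.7] twist -0.0
```

Request:
{"name": "jog_arm", "arguments": {
  "delta_pos": [
    [20,-305,40],
    [20,-305,40],
    [20,-305,40],
    [20,-305,40],
    [60,-305,40],
    [104,-305,40],
    [104,-305,40],
    [104,-305,40],
    [184,-305,40],
    [184,-305,40],
    [184,-305,40],
    [184,-305,40]
  ],
  "twist": [0,0,0,0,0,0,0,0,0,0,0,0],
  "grip": [1,1,1,1,1,1,1,1,1,1,1,1]
}}

```text
clock: 2.1
tcp_pos: [0.434, -0.0749, 0.0389]
tool_rot: [0.7, 0.085, 0.704, -0.087]
wrist_force: [0.3, -0.8, 1.7]
finger_gap: 1.0
```

```bash
python3 - <<'E'
from h import *
p,d=capture('wrist');cv2.imwrite('pics/w1.png',p)
P=pts('wrist',d)
E
python3 plan.py -165,-300,16,1.5708 -111,-300,16,1.5708
```

```text
t 2.15 tcp fence [-164.8 -300.5] z 40.8 yaw 1.57 F fence [-0.5 -0.9] 0.7 gap 0.998 j7 1.59 tip 0.008 down [-0.002 -0.001 -1.   ]
-165,-300,16,1.5708 -> [24.8, 0.6, -0.2] twist -0.001
-111,-300,16,1.5708 -> [24.7, 0.6, 53.8] twist -0.001
```

View pics/w1.png

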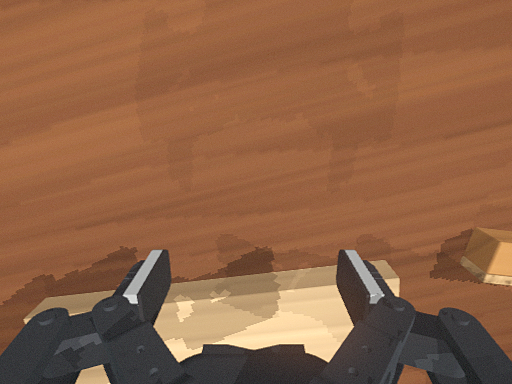

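The wrist view shows the near edge of the board at about row 275, both open fingertips just in front of it at (150,275) and (355,275), and the cleat at the right (490,255). I'll lower and push.

Request:
{"name": "jog_arm", "arguments": {
  "delta_pos": [
    [14,0,-3],
    [28,0,-3],
    [28,0,-3],
    [28,0,-3],
    [28,0,3],
    [28,0,8],
    [28,0,13],
    [28,0,18],
    [28,0,22],
    [28,0,26],
    [28,0,30],
    [28,0,33]
  ],
  "twist": [0,0,0,0,0,0,0,0,0,0,0,0],
  "grip": [1,1,1,1,1,1,1,1,1,1,1,1]
}}

```text
clock: 3.15
tcp_pos: [0.4679, -0.0826, 0.0126]
tool_rot: [0.701, 0.085, 0.703, -0.086]
wrist_force: [-1.8, 1.4, 1.0]
finger_gap: 0.999
```

```bash
python3 plan.py -111,-300,13,1.5708
```

```text
t 3.15 tcp fence [-131.5 -300.6] z 12.6 yaw 1.57 F fence [-2.1  1. ] 1.0 gap 0.999 j7 1.64 tip 0.008 down [-0.003 -0.001 -1.   ]
-111,-300,13,1.5708 -> [-0.4, 0.6, 20.5] twist -0.001
```

Request:
{"name": "jog_arm", "arguments": {
  "delta_pos": [
    [0,0,2],
    [0,0,4],
    [0,0,6],
    [0,0,8],
    [0,0,10],
    [0,0,12],
    [0,0,13],
    [0,0,14],
    [0,0,15],
    [0,0,16],
    [0,0,17],
    [0,0,18]
  ],
  "twist": [0,0,0,0,0,0,0,0,0,0,0,0],
  "grip": [1,1,1,1,1,1,1,1,1,1,1,1]
}}

```text
clock: 4.15
tcp_pos: [0.4854, -0.087, 0.0126]
tool_rot: [0.701, 0.085, 0.703, -0.086]
wrist_force: [-1.9, 0.2, -0.8]
finger_gap: 0.999
```

```bash
cat > boxes.py <<'E'
from plan import *
p,d=capture('top');P=pts('top',d);z=P[...,2];F=(P[...,:2]*1000-O)@M
hs=cv2.cvtColor(p,cv2.COLOR_BGR2HSV)
m=((z>.012)&(z<.06)&(P[...,0]>.3)&(hs[...,1]<105)&(hs[...,2]>120)).astype(np.uint8)
n,l,st,_=cv2.connectedComponentsWithStats(m)
for i in range(1,n):
    if st[i,4]<200: continue
    c=max(cv2.findContours((l==i).astype(np.uint8),cv2.RETR_EXTERNAL,cv2.CHAIN_APPROX_NONE)[0],key=len)[:,0]
    zt=np.median(z[l==i]); W=(cast('top',c,zt)[:,:2]*1000-O)@M
    R=cv2.minAreaRect(W.astype(np.float32));B=cv2.boxPoints(R)
    print('z',round(float(zt)*1000),'ctr',np.round(R[0],1),np.round(R[1],1),round(R[2],1),B.round(0).tolist())
import time;cv2.imwrite('pics/t%d.png'%time.time(),p)
E
python3 boxes.py; python3 plan.py -111,-300,13,1.5708
```

```text
z 39 ctr [ 48.3 101.5] [119.2  43.4] 0.3 [[-11.0, 123.0], [-11.0, 79.0], [108.0, 80.0], [108.0, 124.0]]
z 43 ctr [101.4 -55. ] [73.7 68.7] 12.4 [[58.0, -29.0], [73.0, -96.0], [145.0, -81.0], [130.0, -14.0]]
z 18 ctr [  83.9 -232.8] [ 41.3 219.9] 12.4 [[40.0, -130.0], [87.0, -345.0], [128.0, -336.0], [80.0, -121.0]]
z 21 ctr [ -53.5 -265.5] [ 96.9 108.6] 0.6 [[-102.0, -212.0], [-101.0, -320.0], [-4.0, -319.0], [-6.0, -211.0]]
z 40 ctr [-172.5  111.2] [157.5  41.2] 57.5 [[-232.0, 56.0], [-197.0, 34.0], [-113.0, 167.0], [-148.0, 189.0]]
t 4.2 tcp fence [-113.2 -300.7] z 12.6 yaw 1.57 F fence [-0.8  0.4] -0.6 gap 1.001 j7 1.64 tip 0.008 down [-0.002 -0.001 -1.   ]
-111,-300,13,1.5708 -> [-0.4, 0.7, 2.2] twist -0.001
```

```bash
python3 plan.py -125,-310,13,1.57 -140,-320,75,1.57 -54,-490,75,0
```

```text
t 4.2 tcp fence [-113.2 -300.7] z 12.6 yaw 1.57 F fence [-0.8  0.4] -0.6 gap 1.001 j7 1.64 tip 0.008 down [-0.002 -0.001 -1.   ]
-125,-310,13,1.57 -> [-0.4, -9.4, -11.8] twist 0.0
-140,-320,75,1.57 -> [-62.3, -19.5, -26.9] twist 0.0
-54,-490,75,0 -> [-62.1, -189.4, 59.2] twist 1.57
```

Request:
{"name": "jog_arm", "arguments": {
  "delta_pos": [
    [0,0,-12],
    [-30,-5,-27],
    [-62,-20,-27],
    [-62,-60,-10],
    [-62,-100,20],
    [-62,-140,40],
    [-62,-189,59],
    [-62,-189,59],
    [-62,-189,59],
    [-62,-189,59],
    [-62,-189,59],
    [-62,-189,59]
  ],
  "twist": [0,0,0,0.3,0.6,0.9,1.2,1.57,1.57,1.57,1.57,1.57],
  "grip": [1,0.5,0.5,0.5,0.5,0.5,0.5,0.5,0.5,0.5,0.5,0.5]
}}

```text
clock: 5.2
tcp_pos: [0.4979, -0.2851, 0.075]
tool_rot: [0.547, 0.448, 0.547, -0.45]
wrist_force: [-0.3, 0.7, -0.4]
finger_gap: 0.5
```

```bash
python3 boxes.py|grep 'z 2'; python3 plan.py -53,-485,75,0 -53,-485,14,0 -53,-253,14,0
```

```text
z 21 ctr [ -55. -330.] [238.7  98.8] 89.7 [[-105.0, -449.0], [-6.0, -450.0], [-5.0, -211.0], [-104.0, -210.0]]
t 5.25 tcp fence [ -53.7 -489.6] z 74.8 yaw 0.429 F fence [-1.1  1. ] 0.0 gap 0.497 j7 1.04 tip 0.008 down [-0.002 -0.002 -1.   ]
-53,-485,75,0 -> [-0.2, 2.6, -3.9] twist 0.429
-53,-485,14,0 -> [60.8, 2.7, -3.9] twist 0.429
-53,-253,14,0 -> [60.3, 99.3, -214.9] twist 0.429
```

Request:
{"name": "jog_arm", "arguments": {
  "delta_pos": [
    [0,3,-4],
    [0,3,-4],
    [0,3,-4],
    [0,3,-4],
    [20,3,-4],
    [40,3,-4],
    [61,3,-4],
    [61,3,-4],
    [61,3,-4],
    [61,3,-4]
  ],
  "twist": [0.2,0.3,0.43,0.43,0.43,0.43,0.43,0.43,0.43,0.43],
  "grip": [0.5,0.5,0.5,0.5,0.5,0.5,0.5,0.5,0.5,0.5]
}}

```text
clock: 6.08
tcp_pos: [0.5004, -0.2809, 0.0148]
tool_rot: [-0.436, -0.556, -0.436, 0.558]
wrist_force: [-0.1, -0.3, -0.1]
finger_gap: 0.499
```

```bash
python3 plan.py -53,-465,14,0 -53,-300,14,0
```

```text
t 6.08 tcp fence [ -52.3 -485.3] z 14.8 yaw 0.0 F fence [-0.  -0.3] -0.1 gap 0.499 j7 0.76 tip 0.008 down [-0.001 -0.002 -1.   ]
-53,-465,14,0 -> [0.8, -0.7, -20.3] twist 0.0
-53,-300,14,0 -> [0.3, -0.7, -185.3] twist 0.0
```

Request:
{"name": "jog_arm", "arguments": {
  "delta_pos": [
    [0,-1,-12],
    [0,-1,-20],
    [0,-1,-26],
    [0,-1,-34],
    [0,-1,-42],
    [0,-1,-50],
    [0,-1,-58],
    [0,-1,-66],
    [0,-1,-74],
    [0,-1,-82],
    [0,-1,-90],
    [0,-1,-98]
  ],
  "twist": [0,0,0,0,0,0,0,0,0,0,0,0],
  "grip": [0.5,0.5,0.5,0.5,0.5,0.5,0.5,0.5,0.5,0.5,0.5,0.5]
}}

```text
clock: 7.08
tcp_pos: [0.5231, -0.1848, 0.0145]
tool_rot: [-0.436, -0.556, -0.436, 0.558]
wrist_force: [-0.4, -4.5, 3.9]
finger_gap: 0.504
```

```bash
python3 boxes.py|grep 'z 2'; python3 plan.py -53,-270,14,0 -53,-253,14,0
```

```text
z 21 ctr [ -55.8 -258.9] [246.1  98.6] 89.7 [[-106.0, -382.0], [-7.0, -382.0], [-6.0, -136.0], [-105.0, -136.0]]
t 7.13 tcp fence [ -53.3 -384.6] z 14.3 yaw 0.002 F fence [ 0.8 -1.6] 2.4 gap 0.502 j7 0.61 tip 0.008 down [-0.001 -0.001 -1.   ]
-53,-270,14,0 -> [0.1, 0.6, -114.6] twist 0.002
-53,-253,14,0 -> [0.1, 0.6, -131.6] twist 0.002
```

Request:
{"name": "jog_arm", "arguments": {
  "delta_pos": [
    [0,1,-10],
    [0,1,-20],
    [0,1,-30],
    [0,1,-40],
    [0,1,-50],
    [0,1,-60],
    [0,1,-70],
    [0,1,-80],
    [0,1,-90],
    [0,1,-100],
    [0,1,-110],
    [0,1,-116]
  ],
  "twist": [0,0,0,0,0,0,0,0,0,0,0,0],
  "grip": [0.5,0.5,0.5,0.5,0.5,0.5,0.5,0.5,0.5,0.5,0.5,0.5]
}}

```text
clock: 8.13
tcp_pos: [0.5525, -0.0689, 0.014]
tool_rot: [-0.437, -0.556, -0.437, 0.557]
wrist_force: [-0.9, -3.5, 3.1]
finger_gap: 0.501
```

Request:
{"name": "jog_arm", "arguments": {
  "delta_pos": [
    [0,0,-2],
    [0,0,-4],
    [0,0,-6],
    [0,0,-8],
    [0,0,-10],
    [0,0,-12],
    [0,0,-13],
    [0,0,-14],
    [0,0,-15],
    [0,0,-16]
  ],
  "twist": [0,0,0,0,0,0,0,0,0,0],
  "grip": [0.5,0.5,0.5,0.5,0.5,0.5,0.5,0.5,0.5,0.5]
}}

```text
clock: 8.97
tcp_pos: [0.5562, -0.0535, 0.014]
tool_rot: [-0.437, -0.556, -0.437, 0.557]
wrist_force: [-3.1, -10.9, 1.8]
finger_gap: 0.506
```

```bash
python3 boxes.py|grep 'z 2'; python3 plan.py -53,-248.5,14,0
```

```text
z 21 ctr [ -55.3 -118.5] [235.6  98.6] 89.9 [[-105.0, -236.0], [-6.0, -236.0], [-6.0, -1.0], [-104.0, -1.0]]
t 9.02 tcp fence [ -52.7 -251.2] z 14.0 yaw 0.003 F fence [-0.4 -4.8] 0.6 gap 0.498 j7 0.38 tip 0.008 down [-0.002 -0.001 -1.   ]
-53,-248.5,14,0 -> [-0.0, -0.3, -2.7] twist 0.003
```

Request:
{"name": "jog_arm", "arguments": {
  "delta_pos": [
    [0,0,-1],
    [0,0,-1.5],
    [0,0,-2],
    [0,0,-2]
  ],
  "twist": [0,0,0,0],
  "grip": [0.5,0.5,0.5,0.5]
}}

```text
clock: 9.35
tcp_pos: [0.5561, -0.0534, 0.014]
tool_rot: [-0.437, -0.555, -0.436, 0.558]
wrist_force: [-3.0, -13.3, 2.3]
finger_gap: 0.499
```

```bash
python3 plan.py -53,-270,14,0 -70,-280,60,0 -135,-230,60,0 -135,-200,60,1.57 -135,-200,13,1.57
```

```text
t 9.35 tcp fence [ -52.8 -251.1] z 14.0 yaw 0.001 F fence [  0.3 -13.6] 2.3 gap 0.499 j7 0.38 tip 0.008 down [-0.002 -0.003 -1.   ]
-53,-270,14,0 -> [0.1, -0.2, 18.9] twist 0.001
-70,-280,60,0 -> [-45.9, -17.3, 29.1] twist 0.001
-135,-230,60,0 -> [-46.0, -82.2, -21.0] twist 0.001
-135,-200,60,1.57 -> [-46.1, -82.2, -51.0] twist -1.569
-135,-200,13,1.57 -> [0.9, -82.1, -51.2] twist -1.569
```

Request:
{"name": "jog_arm", "arguments": {
  "delta_pos": [
    [0,0,12],
    [0,0,25],
    [-46,-17,30],
    [-46,-45,20],
    [-46,-82,-20],
    [-46,-90,-59],
    [-46,-90,-59],
    [-46,-90,-59],
    [-20,-90,-59],
    [1,-90,-59],
    [1,-90,-59],
    [1,-90,-59]
  ],
  "twist": [0,0,0,0,0,0,0,0,0,0,0,0],
  "grip": [0.5,0.5,0.3,0,0,0,0,0,0,0,0,0]
}}

```text
clock: 10.35
tcp_pos: [0.4825, 0.0239, 0.0127]
tool_rot: [-0.436, -0.555, -0.435, 0.559]
wrist_force: [0.7, -1.4, -0.1]
finger_gap: 0.004
```

```bash
python3 boxes.py|grep 'z 2';python3 plan.py -114,-192,14,0
```

```text
z 21 ctr [-55.  -96.8] [ 98.6 192. ] 0.0 [[-104.0, -1.0], [-104.0, -193.0], [-6.0, -193.0], [-6.0, -1.0]]
t 10.4 tcp fence [-142.4 -193.4] z 13.4 yaw -0.001 F fence [ 0.3 -0.3] 0.8 gap 0.003 j7 0.26 tip 0.008 down [-0.002 -0.004 -1.   ]
-114,-192,14,0 -> [-0.6, 28.4, -1.4] twist -0.001
```

Request:
{"name": "jog_arm", "arguments": {
  "delta_pos": [
    [-1,8,0],
    [-1,15,0],
    [-1,18,0],
    [-1,20,0],
    [-1,22,0],
    [-1,23,0],
    [-1,24,0],
    [-1,25,0],
    [-1,26,0],
    [-1,27,0],
    [-1,28,0],
    [-1,28.5,0]
  ],
  "twist": [0,0,0,0,0,0,0,0,0,0,0,0],
  "grip": [0,0,0,0,0,0,0,0,0,0,0,0]
}}

```text
clock: 11.4
tcp_pos: [0.5097, 0.0169, 0.0142]
tool_rot: [-0.436, -0.555, -0.436, 0.559]
wrist_force: [-7.4, -1.2, 4.1]
finger_gap: 0.004
```

```bash
python3 boxes.py|grep 'z 2';python3 plan.py -114,-192,14,0
```

```text
z 21 ctr [-54.6 -89.4] [ 98.6 176.9] 0.7 [[-105.0, -2.0], [-103.0, -178.0], [-4.0, -177.0], [-6.0, -0.0]]
t 11.45 tcp fence [-114.7 -193.9] z 14.2 yaw -0.001 F fence [-4.7 -2.5] 2.8 gap -0.001 j7 0.27 tip 0.008 down [-0.004 -0.004 -1.   ]
-114,-192,14,0 -> [0.2, 0.7, -1.9] twist -0.001
```

Request:
{"name": "jog_arm", "arguments": {
  "delta_pos": [
    [0,1,0],
    [0,2,0],
    [0,3,0],
    [0,4,0],
    [0,4.5,0],
    [0,5,0],
    [0,5,0]
  ],
  "twist": [0,0,0,0,0,0,0],
  "grip": [0,0,0,0,0,0,0]
}}

```text
clock: 12.03
tcp_pos: [0.5124, 0.0158, 0.0137]
tool_rot: [-0.435, -0.554, -0.437, 0.56]
wrist_force: [-15.4, 1.0, 10.6]
finger_gap: -0.003
```

```bash
python3 boxes.py|grep 'z 2';python3 plan.py -114,-192,14,0
```

```text
z 21 ctr [-52.7 -90.1] [100.  175.7] 1.6 [[-105.0, -4.0], [-100.0, -179.0], [-0.0, -177.0], [-5.0, -1.0]]
t 12.08 tcp fence [-112.  -194.4] z 13.7 yaw -0.001 F fence [-14.4  -3.7] 10.4 gap 0.001 j7 0.27 tip 0.008 down [-0.008 -0.003 -1.   ]
-114,-192,14,0 -> [-0.3, -2.0, -2.4] twist -0.001
```

```bash
python3 plan.py -135,-194,14,0 -140,-194,60,0 -140,-30,60,0 -140,-30,14,0
```

```text
t 12.08 tcp fence [-112.  -194.4] z 13.7 yaw -0.001 F fence [-14.4  -3.7] 10.4 gap 0.001 j7 0.27 tip 0.008 down [-0.008 -0.003 -1.   ]
-135,-194,14,0 -> [-0.1, -23.0, -0.4] twist -0.001
-140,-194,60,0 -> [-46.1, -28.4, -0.1] twist -0.001
-140,-30,60,0 -> [-46.8, -28.5, -164.1] twist -0.001
-140,-30,14,0 -> [-0.8, -28.2, -164.3] twist -0.001
```

Request:
{"name": "jog_arm", "arguments": {
  "delta_pos": [
    [0,-15,0],
    [-46,-28,0],
    [-46,-28,-40],
    [-46,-28,-82],
    [-46,-28,-123],
    [-46,-28,-164],
    [-46,-28,-164],
    [-46,-28,-164],
    [-20,-28,-164],
    [-1,-28,-164],
    [-1,-28,-164]
  ],
  "twist": [0,0,0,0,0,0,0,0,0,0,0],
  "grip": [0,0,0,0,0,0,0,0,0,0,0]
}}

```text
clock: 13.0
tcp_pos: [0.5232, 0.1802, 0.0117]
tool_rot: [-0.434, -0.553, -0.436, 0.561]
wrist_force: [-1.4, -0.2, -0.3]
finger_gap: 0.005
```

Request:
{"name": "jog_arm", "arguments": {
  "delta_pos": [
    [0,10,0],
    [0,18,0],
    [0,20,0],
    [0,22,0],
    [0,23,0],
    [0,24,0],
    [0,25,0],
    [0,26,0],
    [0,27,0],
    [0,28,0],
    [0,28,0]
  ],
  "twist": [0,0,0,0,0,0,0,0,0,0,0],
  "grip": [0,0,0,0,0,0,0,0,0,0,0]
}}

```text
clock: 13.92
tcp_pos: [0.5505, 0.1737, 0.0115]
tool_rot: [-0.434, -0.553, -0.437, 0.561]
wrist_force: [-1.4, 1.3, 0.7]
finger_gap: 0.001
```

```bash
python3 boxes.py|grep 'z 2';python3 plan.py -112,-30,14,0
```

```text
z 21 ctr [ -51.2 -173.6] [134.7  99.6] 89.7 [[-101.0, -241.0], [-2.0, -241.0], [-1.0, -106.0], [-101.0, -106.0]]
t 13.97 tcp fence [-112.9  -32. ] z 11.5 yaw -0.002 F fence [-1.4  0.8] 0.4 gap -0.002 j7 -0.01 tip 0.008 down [-0.011 -0.005 -1.   ]
-112,-30,14,0 -> [-2.6, 0.8, -2.0] twist -0.002
```

Request:
{"name": "jog_arm", "arguments": {
  "delta_pos": [
    [0,1,0],
    [0,2,0],
    [0,3,0],
    [0,3.5,0],
    [0,3.5,0]
  ],
  "twist": [0,0,0,0,0],
  "grip": [0,0,0,0,0]
}}

```text
clock: 14.38
tcp_pos: [0.5522, 0.1733, 0.0113]
tool_rot: [-0.433, -0.552, -0.438, 0.562]
wrist_force: [-14.2, 3.9, 11.9]
finger_gap: 0.002
```

```bash
python3 boxes.py|grep 'z 2';python3 plan.py -130,-30,14,0 -135,-30,80,0
```

```text
z 21 ctr [ -51.2 -173.5] [135.6  99.9] 89.0 [[-102.0, -240.0], [-2.0, -242.0], [-0.0, -107.0], [-100.0, -105.0]]
t 14.43 tcp fence [-111.1  -31.9] z 11.3 yaw -0.001 F fence [-13.8   1.2] 11.1 gap -0.001 j7 -0.01 tip 0.008 down [-0.014 -0.004 -1.   ]
-130,-30,14,0 -> [-2.5, -18.9, -1.9] twist -0.001
-135,-30,80,0 -> [-68.4, -24.8, -1.4] twist -0.001
```

```bash
python3 plan.py -130,-30,14,0 -135,-30,100,0 -173,111,150,-0.568
```

```text
t 14.43 tcp fence [-111.1  -31.9] z 11.3 yaw -0.001 F fence [-13.8   1.2] 11.1 gap -0.001 j7 -0.01 tip 0.008 down [-0.014 -0.004 -1.   ]
-130,-30,14,0 -> [-2.5, -18.9, -1.9] twist -0.001
-135,-30,100,0 -> [-88.4, -25.1, -1.2] twist -0.001
-173,111,150,-0.568 -> [-138.9, -63.9, -141.8] twist 0.567
```

Request:
{"name": "jog_arm", "arguments": {
  "delta_pos": [
    [0,-8,0],
    [-2,-18,0],
    [-45,-25,0],
    [-88,-25,0],
    [-138,-64,-100],
    [-138,-64,-142],
    [-138,-64,-142],
    [-138,-64,-142],
    [-138,-64,-142],
    [-138,-64,-142]
  ],
  "twist": [0,0,0,0.1,0.3,0.567,0.567,0.567,0.567,0.567],
  "grip": [0,0,0,0,1,1,1,1,1,1]
}}

```text
clock: 15.27
tcp_pos: [0.5257, 0.329, 0.149]
tool_rot: [-0.263, -0.651, -0.264, 0.661]
wrist_force: [0.2, -0.8, 0.1]
finger_gap: 0.845
```

```bash
python3 - <<'E'
from plan import *
c=get_calibration('wrist');p,d=capture('wrist');P=pts('wrist',d);cv2.imwrite('pics/w2.png',p)
hs=cv2.cvtColor(p,cv2.COLOR_BGR2HSV);z=P[...,2];F=(P[...,:2]*1000-O)@M
m=((z>.034)&(z<.047)&(hs[...,1]<130)&(np.hypot(F[...,0]+173,F[...,1]-111)<110)).astype(np.uint8)
n,l,st,_=cv2.connectedComponentsWithStats(m);i=1+np.argmax(st[1:,4]);m=(l==i)
W=F[m];print(st[i],W.min(0),W.max(0),np.median(z[m]))
mu=W.mean(0);u,s,vt=np.linalg.svd(W-mu,full_matrices=False);a=vt[0]*np.sign(vt[0][1]);b=np.array([a[1],-a[0]])
t=(W-mu)@a;q=(W-mu)@b;print('axis ang',np.arctan2(a[1],a[0])-np.pi/2,t.min(),t.max())
for lo,hi in [(-60,-50),(-40,-30),(-20,-10),(0,10),(20,30),(40,50)]:
    k=(t>lo)&(t<hi)
    if k.sum()>20:print(lo,np.percentile(q[k],[1,99]).round(1))
print('mid',mu+a*(t.min()+t.max())/2)
E
python3 boxes.py; python3 plan.py
```

```text
[ 234   93   51  176 7356] [-229.73005079   29.57715966] [-110.45970246  181.81381535] 0.04075421857159828
axis ang -0.6036734735184109 -81.59545168336349 78.84895692195458
-60 [-21.6  21.8]
-40 [-20.9  20.3]
-20 [-19.5  19.5]
0 [-18.2  18.3]
20 [-17.  17.]
40 [-15.8  15.5]
mid [-166.46453677  108.00745255]
z 39 ctr [ 48.7 101.4] [ 42.8 118.6] 89.6 [[-11.0, 80.0], [108.0, 80.0], [108.0, 122.0], [-10.0, 123.0]]
z 43 ctr [101.4 -55. ] [73.7 68.6] 12.4 [[58.0, -29.0], [73.0, -96.0], [145.0, -81.0], [130.0, -14.0]]
z 17 ctr [  73.1 -183.3] [ 41.3 118.3] 12.4 [[40.0, -130.0], [66.0, -246.0], [106.0, -237.0], [81.0, -121.0]]
z 21 ctr [-49.1 -47.6] [97.6 89.2] 0.3 [[-98.0, -3.0], [-98.0, -92.0], [-0.0, -92.0], [-1.0, -3.0]]
z 21 ctr [ -58.4 -153.1] [175.6  83.9] 89.7 [[-101.0, -241.0], [-17.0, -241.0], [-16.0, -66.0], [-100.0, -65.0]]
z 39 ctr [-192.5   78.2] [80.2 43. ] 57.7 [[-232.0, 56.0], [-196.0, 33.0], [-153.0, 101.0], [-189.0, 124.0]]
t 15.37 tcp fence [-173.2  110. ] z 148.8 yaw -0.568 F fence [0. 0.] -0.4 gap 0.989 j7 -0.84 tip 0.008 down [-0.015 -0.004 -1.   ]
```

View pics/w2.png

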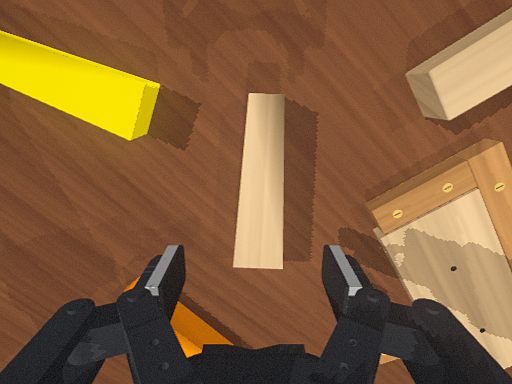

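The wrist view shows the plain wedge at (262,180), thin end up, with the decoys outside the jaws. The wrist and top estimates differ by 7 mm, so I'll re-measure with the arm at rest, from lower down.

```bash
cat > wd.py <<'E'
from plan import *
import sys
x0,y0=map(float,sys.argv[1:3])
c=get_calibration('wrist');p,d=capture('wrist');P=pts('wrist',d);cv2.imwrite('pics/w3.png',p)
hs=cv2.cvtColor(p,cv2.COLOR_BGR2HSV);z=P[...,2];F=(P[...,:2]*1000-O)@M
m=((z>.034)&(z<.047)&(hs[...,1]<130)&(np.hypot(F[...,0]-x0,F[...,1]-y0)<110)).astype(np.uint8)
n,l,st,_=cv2.connectedComponentsWithStats(m);i=1+np.argmax(st[1:,4]);m=(l==i)
W=F[m];mu=W.mean(0);u,s,vt=np.linalg.svd(W-mu,full_matrices=False);a=vt[0]*np.sign(vt[0][1])
t=(W-mu)@a;print('yaw',np.arctan2(a[1],a[0])-np.pi/2,t.min(),t.max(),'mid',mu+a*(t.min()+t.max())/2,'z',np.median(z[m]),'table',np.median(z[100:200,300:400]))
# check: stop batten inner corner region
k=(z>.017)&(z<.026)&(F[...,0]>-120)&(F[...,1]<60);print('stop/fence pts y max',np.percentile(F[k][:,1],99) if k.any() else None,'x min for y>5',np.percentile(F[k&(F[...,1]>5)][:,0],1) if k.any() else None)
E
python3 wd.py -168 109; python3 plan.py -170,109.5,90,-0.604 -170,109.5,32,-0.604
```

```text
yaw -0.6020140643087952 -81.85835046268492 78.94970793602045 mid [-166.90692765  109.42467016] z 0.04094035809301393 table 0.0010203788328218403
stop/fence pts y max 29.050548918279137 x min for y>5 -90.29505200042864
t 15.42 tcp fence [-172.9  109.7] z 148.9 yaw -0.569 F fence [-0.2  0.2] -0.1 gap 1.001 j7 -0.84 tip 0.008 down [-0.015 -0.004 -1.   ]
-170,109.5,90,-0.604 -> [58.8, 3.0, -2.3] twist 0.035
-170,109.5,32,-0.604 -> [116.8, 3.4, -3.0] twist 0.035
```

Request:
{"name": "jog_arm", "arguments": {
  "delta_pos": [
    [40,2,-2],
    [80,2,-2],
    [116,2,-2],
    [116,2,-2],
    [116,2,-2],
    [116,2,-2],
    [116,2,-2],
    [116,2,-2],
    [116,2,-2],
    [116,2,-2],
    [116,2,-2],
    [116,2,-2]
  ],
  "twist": [0.035,0.035,0.035,0.035,0.035,0.035,0.035,0.035,0.035,0.035,0.035,0.035],
  "grip": [1,1,1,1,0.3,0.3,0.3,0.3,0.3,0.3,0.3,0.3]
}}

```text
clock: 16.42
tcp_pos: [0.5284, 0.3254, 0.0353]
tool_rot: [-0.25, -0.657, -0.251, 0.666]
wrist_force: [-4.0, -3.0, 19.5]
finger_gap: 0.432
```

Request:
{"name": "jog_arm", "arguments": {
  "delta_pos": [
    [0,0,0],
    [0,0,0],
    [-20,0,0],
    [-60,0,0],
    [-60,0,0]
  ],
  "twist": [0,0,0,0,0],
  "grip": [0.3,0.3,0.3,0.3,0.3]
}}

```text
clock: 16.83
tcp_pos: [0.5317, 0.3261, 0.1012]
tool_rot: [-0.249, -0.659, -0.252, 0.664]
wrist_force: [2.1, 1.4, -0.4]
finger_gap: 0.431
```

```bash
python3 - <<'E'
from h import *
p,d=capture('wrist');cv2.imwrite('pics/w4.png',p)
E
python3 wd.py -171 110;python3 plan.py -122,-195,95,-0.062 -122,-195,33,-0.062
```

```text
t 16.93 tcp fence [-169.6  111.2] z 96.9 yaw -0.603 F fence [ 0.2 -0.6] -0.5 gap 0.43 j7 -0.83 tip 0.008 down [-0.011  0.    -1.   ]
-122,-195,95,-0.062 -> [2.2, 213.0, 225.0] twist -0.541
-122,-195,33,-0.062 -> [64.2, 213.4, 224.6] twist -0.541Traceback (most recent call last):
  File "wd.py", line 7, in <module>
    n,l,st,_=cv2.connectedComponentsWithStats(m);i=1+np.argmax(st[1:,4]);m=(l==i)
                                                     ~~~~~~~~~^^^^^^^^^^
    return _wrapfunc(a, 'argmax', axis=axis, out=out, **kwds)
    return bound(*args, **kwds)
ValueError: attempt to get argmax of an empty sequence
```

View pics/w4.png

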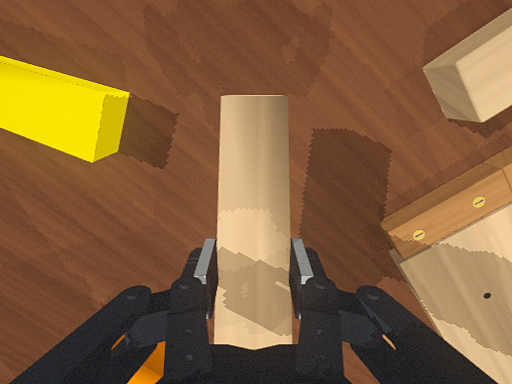

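The wedge is held level and centred between the pads at (255,270), with its thin end up at (255,97).

Request:
{"name": "jog_arm", "arguments": {
  "delta_pos": [
    [0,50,50],
    [0,80,80],
    [0,110,110],
    [0,213,225],
    [0,213,225],
    [0,213,225],
    [0,213,225],
    [0,213,225],
    [0,213,225],
    [0,213,225],
    [0,213,225],
    [0,213,225]
  ],
  "twist": [-0.1,-0.2,-0.3,-0.4,-0.541,-0.541,-0.541,-0.541,-0.541,-0.541,-0.541,-0.541],
  "grip": [0.3,0.3,0.3,0.3,0.3,0.3,0.3,0.3,0.3,0.3,0.3,0.3]
}}

```text
clock: 17.93
tcp_pos: [0.5026, 0.0188, 0.0969]
tool_rot: [-0.416, -0.567, -0.421, 0.573]
wrist_force: [0.4, 0.4, -2.4]
finger_gap: 0.431
```

```bash
python3 - <<'E'
from h import *
p,d=capture('wrist');cv2.imwrite('pics/w5.png',p)
E
python3 plan.py -122,-195,50,-0.062 -122,-195,36,-0.062
```

```text
t 17.98 tcp fence [-122.2 -193.8] z 96.9 yaw -0.06 F fence [0.1 0.5] -0.8 gap 0.433 j7 0.1 tip 0.008 down [-0.011 -0.    -1.   ]
-122,-195,50,-0.062 -> [46.9, 0.8, 1.0] twist 0.002
-122,-195,36,-0.062 -> [60.9, 0.9, 0.9] twist 0.002
```

View pics/w5.png

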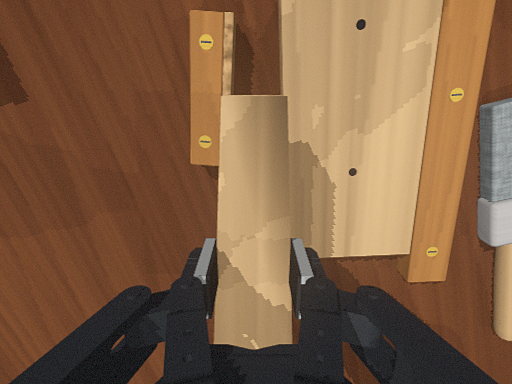

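The wrist view shows the wedge's thin end at (255,97) lined up with the gap between the cleat (205,90) and the board's near edge (285,130), and the board along the fence. I'll lower it a little short of the gap.

Request:
{"name": "jog_arm", "arguments": {
  "delta_pos": [
    [15,1,12],
    [30,1,12],
    [40,1,12],
    [48,1,12],
    [52,1,12],
    [56,1,12],
    [59,1,12],
    [60,1,12]
  ],
  "twist": [0,0,0,0,0,0,0,0],
  "grip": [0.3,0.3,0.3,0.3,0.3,0.3,0.3,0.3]
}}

```text
clock: 18.65
tcp_pos: [0.4994, 0.0072, 0.0368]
tool_rot: [-0.417, -0.567, -0.421, 0.573]
wrist_force: [-0.8, 0.3, -0.9]
finger_gap: 0.427
```

```bash
python3 plan.py
```

```text
t 18.65 tcp fence [-122.5 -205.8] z 36.8 yaw -0.06 F fence [-0.9  0.1] -0.9 gap 0.427 j7 0.21 tip 0.008 down [-0.011 -0.    -1.   ]
```

Request:
{"name": "jog_arm", "arguments": {
  "delta_pos": [
    [1,0,0],
    [2,0,0],
    [2.5,0,0],
    [2.5,0,0]
  ],
  "twist": [0,0,0,0],
  "grip": [0.3,0.3,0.3,0.3]
}}

```text
clock: 18.98
tcp_pos: [0.4996, 0.0073, 0.0353]
tool_rot: [-0.416, -0.567, -0.421, 0.572]
wrist_force: [-8.7, 1.8, 26.9]
finger_gap: 0.433
```

Request:
{"name": "jog_arm", "arguments": {
  "delta_pos": [
    [-1,0,0],
    [-1,0,0],
    [-1,0,0],
    [-1,0,0],
    [-30,0,0],
    [-60,0,0],
    [-90,0,0],
    [-90,0,0],
    [-90,0,0]
  ],
  "twist": [0,0,0,0,0,0,0,0,0],
  "grip": [0.7,0.7,0.7,0.7,0.7,0.7,0.7,0.7,0.7]
}}

```text
clock: 19.73
tcp_pos: [0.5013, 0.0077, 0.1264]
tool_rot: [-0.417, -0.568, -0.422, 0.571]
wrist_force: [-0.1, -0.6, -0.3]
finger_gap: 0.703
```

```bash
python3 wd.py -122 -200; python3 boxes.py; python3 plan.py -135,-320,100,-0.062 -128,-315,25,-0.062
```

```text
yaw -0.06578159957021468 -82.0577405339707 78.11339337775418 mid [-122.00129005 -204.21526989] z 0.03998086815411314 table 0.02187557668387829
z 39 ctr [ 49.1 101.5] [ 40.9 117.7] 89.9 [[-10.0, 81.0], [108.0, 81.0], [108.0, 122.0], [-10.0, 122.0]]
z 43 ctr [101.3 -57.4] [67.2 74.4] 76.3 [[57.0, -81.0], [130.0, -99.0], [145.0, -34.0], [73.0, -16.0]]
z 17 ctr [  83.7 -231.7] [ 41.3 217.4] 12.4 [[40.0, -130.0], [87.0, -342.0], [127.0, -333.0], [80.0, -121.0]]
z 21 ctr [ -50.2 -105.7] [ 98.3 205.5] 0.2 [[-100.0, -3.0], [-99.0, -209.0], [-1.0, -208.0], [-1.0, -3.0]]
z 39 ctr [-124.4 -165.8] [82.1 35.2] 83.8 [[-146.0, -205.0], [-111.0, -209.0], [-102.0, -127.0], [-137.0, -123.0]]
t 19.83 tcp fence [-121.7 -205.3] z 124.9 yaw -0.06 F fence [-0.3  0. ] -0.1 gap 0.697 j7 0.08 tip 0.008 down [-0.011  0.002 -1.   ]
-135,-320,100,-0.062 -> [25.2, -6.1, 115.3] twist 0.002
-128,-315,25,-0.062 -> [100.1, 1.4, 109.7] twist 0.002Traceback (most recent call last):
  File "wd.py", line 11, in <module>
    k=(z>.017)&(z<.026)&(F[...,0]>-120)&(F[...,1]<60);print('stop/fence pts y max',np.percentile(F[k][
[... 210 characters left out ...]
                                              ~~~~~~~~~~~~~^^^^^^^^^^^^^^^^^^^^^^^^^^
    return _quantile_unchecked(
        a, q, axis, out, overwrite_input, method, keepdims, weights)
    return _ureduce(a,
                    func=_quantile_ureduce_func,
    ...<5 lines>...
                    overwrite_input=overwrite_input,
                    method=method)
    r = func(a, **kwargs)
    result = _quantile(arr,
                       quantiles=q,
    ...<2 lines>...
                       out=out,
                       weights=wgt)
    slices_having_nans = np.isnan(arr[-1, ...])
                                  ~~~^^^^^^^^^
IndexError: index -1 is out of bounds for axis 0 with size 0
```

View pics/w3.png

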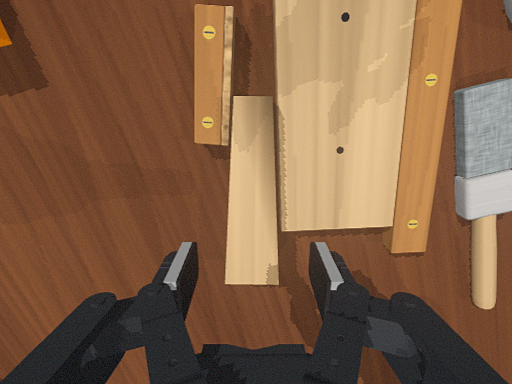

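The wrist view shows the wedge flat on the bench, thin end at (252,97) between the cleat and the board, thick end at (252,284). Next I'll close the fingers behind the thick end.

```bash
python3 plan.py -128,-318,100,-0.062 -128,-318,20,-0.062 -127,-290,20,-0.062
```

```text
t 19.83 tcp fence [-121.7 -205.3] z 124.9 yaw -0.06 F fence [-0.3  0. ] -0.1 gap 0.697 j7 0.08 tip 0.008 down [-0.011  0.002 -1.   ]
-128,-318,100,-0.062 -> [25.1, 0.7, 112.8] twist 0.002
-128,-318,20,-0.062 -> [105.1, 1.6, 112.7] twist 0.002
-127,-290,20,-0.062 -> [105.0, 0.9, 84.7] twist 0.002
```

Request:
{"name": "jog_arm", "arguments": {
  "delta_pos": [
    [0,0,40],
    [0,0,80],
    [0,1,113],
    [0,1,113],
    [0,1,113],
    [40,1,113],
    [80,1,113],
    [104,1,113],
    [104,1,113],
    [104,1,113]
  ],
  "twist": [0,0,0,0,0,0,0,0,0,0],
  "grip": [0.5,0.3,0,0,0,0,0,0,0,0]
}}

```text
clock: 20.67
tcp_pos: [0.4655, -0.1004, 0.0203]
tool_rot: [-0.415, -0.566, -0.422, 0.573]
wrist_force: [0.0, -0.7, -0.2]
finger_gap: 0.001
```

```bash
python3 plan.py -127,-296,20,-0.062 -127,-240,20,-0.062
```

```text
t 20.67 tcp fence [-129.5 -318.5] z 20.3 yaw -0.06 F fence [ 0.2 -0.7] -0.2 gap 0.001 j7 0.46 tip 0.008 down [-0.014  0.001 -1.   ]
-127,-296,20,-0.062 -> [0.3, 1.2, -22.6] twist 0.002
-127,-240,20,-0.062 -> [0.1, -2.2, -78.5] twist 0.002
```

Request:
{"name": "jog_arm", "arguments": {
  "delta_pos": [
    [0,2,-10],
    [0,1.5,-18],
    [0,1,-22],
    [0,1,-26],
    [0,0.5,-30],
    [0,0.5,-34],
    [0,0,-38],
    [0,0,-42],
    [0,0,-46],
    [0,-0.5,-50],
    [0,-0.5,-54],
    [0,-1,-58]
  ],
  "twist": [0,0,0,0,0,0,0,0,0,0,0,0],
  "grip": [0,0,0,0,0,0,0,0,0,0,0,0]
}}

```text
clock: 21.67
tcp_pos: [0.482, -0.0445, 0.0202]
tool_rot: [-0.415, -0.566, -0.422, 0.573]
wrist_force: [-0.3, -0.9, 2.4]
finger_gap: -0.002
```

```bash
python3 plan.py -127,-240,20,-0.062
```

```text
t 21.67 tcp fence [-127.  -260.2] z 20.2 yaw -0.06 F fence [-0.1 -1. ] 2.4 gap -0.002 j7 0.35 tip 0.008 down [-0.014  0.001 -1.   ]
-127,-240,20,-0.062 -> [0.1, -1.3, -20.1] twist 0.002
```

Request:
{"name": "jog_arm", "arguments": {
  "delta_pos": [
    [0,0,-2],
    [0,0,-4],
    [0,0,-6],
    [0,0,-8],
    [0,0,-10],
    [0,0,-12],
    [0,-1,-14],
    [0,-1,-16],
    [0,-1,-17],
    [0,-1,-18],
    [0,-1,-18]
  ],
  "twist": [0,0,0,0,0,0,0,0,0,0,0],
  "grip": [0,0,0,0,0,0,0,0,0,0,0]
}}

```text
clock: 22.58
tcp_pos: [0.4869, -0.0277, 0.0203]
tool_rot: [-0.416, -0.566, -0.421, 0.574]
wrist_force: [1.5, -6.5, 0.2]
finger_gap: 0.001
```

Request:
{"name": "jog_arm", "arguments": {
  "delta_pos": [
    [0,0,-1],
    [0,0,-2],
    [0,0,-3],
    [0,0,-4],
    [0,0,-5],
    [0,0,-6],
    [0,0,-6]
  ],
  "twist": [0,0,0,0,0,0,0],
  "grip": [0,0,0,0,0,0,0]
}}

```text
clock: 23.17
tcp_pos: [0.4893, -0.023, 0.0205]
tool_rot: [-0.416, -0.566, -0.42, 0.574]
wrist_force: [2.6, -8.5, 1.0]
finger_gap: 0.001
```

```bash
python3 plan.py -127,-230,20,-0.062; python3 boxes.py | grep -v 'z 43'
```

```text
t 23.17 tcp fence [-125.  -237.6] z 20.5 yaw -0.062 F fence [ 4.6 -7.6] 1.0 gap 0.001 j7 0.3 tip 0.008 down [-0.012 -0.002 -1.   ]
-127,-230,20,-0.062 -> [0.5, -2.4, -7.4] twist 0.0
z 39 ctr [ 48.6 101.5] [118.8  43.2] 0.2 [[-11.0, 123.0], [-11.0, 80.0], [108.0, 80.0], [108.0, 123.0]]
z 18 ctr [  83.7 -231.6] [ 41.3 217.5] 12.4 [[40.0, -130.0], [87.0, -342.0], [127.0, -333.0], [80.0, -121.0]]
z 21 ctr [ -49.5 -122.3] [ 98.3 238.5] 0.4 [[-100.0, -3.0], [-98.0, -242.0], [0.0, -241.0], [-1.0, -3.0]]
z 39 ctr [-121.3 -146.2] [158.9  47.3] 83.3 [[-154.0, -222.0], [-107.0, -228.0], [-89.0, -70.0], [-136.0, -65.0]]
```

The wedge is starting to tighten at about 8 N, but the board's stop end reads about 2 mm off the stop. I'll push the board's end home again before nipping the wedge.

```bash
python3 plan.py -128,-280,20,0 -90,-285,60,0 -50,-275,60,0 -50,-275,14,0 -50,-251,14,0
```

```text
t 23.22 tcp fence [-125.1 -237.6] z 20.5 yaw -0.062 F fence [ 3.6 -6.4] 1.4 gap -0.004 j7 0.3 tip 0.008 down [-0.012 -0.002 -1.   ]
-128,-280,20,0 -> [0.7, -0.3, 42.5] twist -0.062
-90,-285,60,0 -> [-39.7, 37.5, 45.4] twist -0.062
-50,-275,60,0 -> [-40.2, 76.8, 32.9] twist -0.062
-50,-275,14,0 -> [5.8, 77.3, 32.7] twist -0.062
-50,-251,14,0 -> [5.7, 75.8, 8.7] twist -0.062
```

Request:
{"name": "jog_arm", "arguments": {
  "delta_pos": [
    [0,0,20],
    [0,0,42],
    [-40,38,45],
    [-40,77,38],
    [-40,77,36],
    [-40,77,36],
    [6,77,36],
    [6,77,36],
    [6,77,36]
  ],
  "twist": [0,0,-0.062,-0.062,-0.062,-0.062,-0.062,-0.062,-0.062],
  "grip": [0,0,0.2,0.5,0.5,0.5,0.5,0.5,0.5]
}}

```text
clock: 23.97
tcp_pos: [0.5498, -0.0802, 0.0123]
tool_rot: [-0.433, -0.552, -0.439, 0.562]
wrist_force: [-0.2, -0.7, -0.3]
finger_gap: 0.498
```

```bash
python3 plan.py -52,-256,14,0 -52,-251,14,0; python3 boxes.py | grep -e 'z 2' -e 'ctr \[-1'
```

```text
t 23.97 tcp fence [ -52.5 -278.5] z 12.3 yaw -0.0 F fence [ 0.  -0.7] -0.3 gap 0.498 j7 0.43 tip 0.008 down [-0.016 -0.001 -1.   ]
-52,-256,14,0 -> [-1.8, 0.5, -22.5] twist -0.0
-52,-251,14,0 -> [-1.9, 0.5, -27.5] twist -0.0
z 21 ctr [ -49.8 -121.9] [ 97.7 237.9] 0.4 [[-99.0, -3.0], [-98.0, -241.0], [-0.0, -241.0], [-2.0, -3.0]]
z 39 ctr [-128.6 -146.9] [ 49.8 161.2] 2.0 [[-156.0, -67.0], [-151.0, -228.0], [-101.0, -227.0], [-106.0, -65.0]]
```

Request:
{"name": "jog_arm", "arguments": {
  "delta_pos": [
    [0,0,-12],
    [0,0,-20],
    [0,0,-23],
    [0,0,-24],
    [0,0,-25],
    [0,0,-26],
    [0,0,-27],
    [0,0,-28],
    [0,0,-29],
    [0,0,-30],
    [0,0,-30]
  ],
  "twist": [0,0,0,0,0,0,0,0,0,0,0],
  "grip": [0.5,0.5,0.5,0.5,0.5,0.5,0.5,0.5,0.5,0.5,0.5]
}}

```text
clock: 24.93
tcp_pos: [0.5578, -0.0539, 0.0139]
tool_rot: [-0.433, -0.553, -0.437, 0.562]
wrist_force: [-2.6, -10.9, 3.9]
finger_gap: 0.5
```

```bash
python3 plan.py; python3 boxes.py | grep -e 'z 2' -e 'ctr \[-1'
```

```text
t 24.93 tcp fence [ -51.1 -251.1] z 13.9 yaw -0.003 F fence [  0.1 -11.2] 3.9 gap 0.5 j7 0.37 tip 0.008 down [-0.013 -0.004 -1.   ]
z 21 ctr [ -50.3 -117.7] [234.2  98. ] 89.9 [[-100.0, -235.0], [-2.0, -235.0], [-1.0, -1.0], [-99.0, -1.0]]
z 39 ctr [-122.9 -138.6] [144.3  45.8] 88.2 [[-148.0, -210.0], [-102.0, -211.0], [-98.0, -67.0], [-144.0, -66.0]]
```

```bash
python3 plan.py -52,-275,14,0 -90,-280,60,-0.062 -129,-255,60,-0.062 -129,-255,20,-0.062
```

```text
t 24.98 tcp fence [ -51.1 -251.1] z 13.9 yaw -0.003 F fence [  0.7 -11.3] 5.2 gap 0.498 j7 0.37 tip 0.008 down [-0.013 -0.004 -1.   ]
-52,-275,14,0 -> [0.1, -0.8, 23.9] twist -0.003
-90,-280,60,-0.062 -> [-45.4, -39.3, 29.4] twist 0.059
-129,-255,60,-0.062 -> [-45.2, -78.4, 4.5] twist 0.059
-129,-255,20,-0.062 -> [-5.2, -77.9, 4.2] twist 0.059
```

Request:
{"name": "jog_arm", "arguments": {
  "delta_pos": [
    [0,0,10],
    [0,0,24],
    [-45,-39,29],
    [-45,-78,8],
    [-45,-78,5],
    [-45,-78,5],
    [-5,-78,5],
    [-5,-78,5],
    [-5,-78,5]
  ],
  "twist": [0,0,0.059,0.059,0.059,0.059,0.059,0.059,0.059],
  "grip": [0.5,0.5,0.2,0,0,0,0,0,0]
}}

```text
clock: 25.73
tcp_pos: [0.4801, -0.041, 0.0193]
tool_rot: [-0.416, -0.565, -0.42, 0.576]
wrist_force: [0.8, -0.3, -0.3]
finger_gap: -0.002
```

```bash
python3 plan.py -127,-238,20,-0.062;  python3 boxes.py | grep -e 'z 2' -e 'ctr \[-1'
```

```text
t 25.73 tcp fence [-129.6 -257.2] z 19.3 yaw -0.063 F fence [ 0.9 -0.1] -0.3 gap -0.002 j7 0.33 tip 0.008 down [-0.016 -0.004 -1.   ]
-127,-238,20,-0.062 -> [-0.9, 1.4, -19.3] twist -0.001
z 21 ctr [ -49.6 -120.3] [ 98.4 239. ] 0.6 [[-100.0, -1.0], [-98.0, -240.0], [1.0, -239.0], [-2.0, -0.0]]
z 39 ctr [-122.1 -145.6] [159.   48.3] 86.3 [[-151.0, -223.0], [-103.0, -226.0], [-93.0, -68.0], [-141.0, -65.0]]
```

Request:
{"name": "jog_arm", "arguments": {
  "delta_pos": [
    [0,1,-10],
    [0,1.5,-17],
    [0,1.5,-19],
    [0,1,-20],
    [0,1,-21],
    [0,1,-22],
    [0,1,-23],
    [0,1,-24],
    [0,1,-25],
    [0,1,-26],
    [0,1,-26]
  ],
  "twist": [0,0,0,0,0,0,0,0,0,0,0],
  "grip": [0,0,0,0,0,0,0,0,0,0,0]
}}

```text
clock: 26.7
tcp_pos: [0.4901, -0.0178, 0.0204]
tool_rot: [-0.417, -0.566, -0.419, 0.575]
wrist_force: [-0.3, -6.8, 3.4]
finger_gap: 0.002
```

```bash
python3 plan.py -124,-228,20,-0.062
```

```text
t 26.7 tcp fence [-125.5 -232.3] z 20.4 yaw -0.065 F fence [ 1.3 -6.7] 3.4 gap 0.002 j7 0.28 tip 0.008 down [-0.013 -0.006 -1.   ]
-124,-228,20,-0.062 -> [0.4, 1.3, -4.4] twist -0.003
```

Request:
{"name": "jog_arm", "arguments": {
  "delta_pos": [
    [0,0,-1],
    [0,0,-2],
    [0,0,-3],
    [0,0,-4],
    [0,0,-5],
    [0,0,-5.5],
    [0,0,-6]
  ],
  "twist": [0,0,0,0,0,0,0],
  "grip": [0,0,0,0,0,0,0]
}}

```text
clock: 27.28
tcp_pos: [0.4922, -0.0127, 0.0206]
tool_rot: [-0.417, -0.566, -0.418, 0.575]
wrist_force: [1.7, -7.5, 1.4]
finger_gap: 0.0
```

```bash
python3 plan.py -124,-228,20,-0.062;  python3 boxes.py | grep -e 'z 2' -e 'ctr \[-1'
```

```text
t 27.28 tcp fence [-124.6 -226.9] z 20.6 yaw -0.065 F fence [ 3.4 -6.9] 1.4 gap 0.0 j7 0.27 tip 0.008 down [-0.012 -0.007 -1.   ]
-124,-228,20,-0.062 -> [0.6, 0.7, 1.1] twist -0.003
z 21 ctr [ -49.3 -114.5] [ 98.3 227.4] 0.5 [[-100.0, -1.0], [-97.0, -229.0], [1.0, -228.0], [-1.0, -0.0]]
z 39 ctr [-126.5 -131.5] [ 47.1 148.6] 0.9 [[-151.0, -58.0], [-149.0, -206.0], [-102.0, -205.0], [-104.0, -57.0]]
```

Request:
{"name": "jog_arm", "arguments": {
  "delta_pos": [
    [0,0,-1],
    [0,-0.3,-2],
    [0,-0.5,-3],
    [0,-0.5,-4],
    [0,-0.5,-5],
    [0,-0.5,-6],
    [0,-0.5,-6.5],
    [0,-0.5,-7]
  ],
  "twist": [0,0,0,0,0,0,0,0],
  "grip": [0,0,0,0,0,0,0,0]
}}

```text
clock: 28.0
tcp_pos: [0.4944, -0.0073, 0.0208]
tool_rot: [-0.417, -0.566, -0.417, 0.576]
wrist_force: [2.6, -12.7, 1.1]
finger_gap: -0.0
```

```bash
python3 plan.py;  python3 boxes.py | grep -e 'z 2' -e 'ctr \[-1'
```

```text
t 28.0 tcp fence [-123.8 -221.1] z 20.8 yaw -0.066 F fence [  5.6 -11.7] 1.1 gap -0.0 j7 0.26 tip 0.008 down [-0.01  -0.009 -1.   ]
z 21 ctr [ -48.7 -110.7] [ 97.9 219. ] 0.8 [[-99.0, -2.0], [-96.0, -221.0], [2.0, -219.0], [-1.0, -1.0]]
z 39 ctr [-127.7 -123.3] [ 47.5 142.6] 2.8 [[-155.0, -53.0], [-148.0, -196.0], [-100.0, -193.0], [-107.0, -51.0]]
```

Request:
{"name": "jog_arm", "arguments": {
  "delta_pos": [
    [0,-0.3,-1],
    [0,-0.5,-2],
    [0,-0.5,-2.5],
    [0,-0.5,-3],
    [0,-0.5,-3.5],
    [0,-0.5,-4],
    [0,-0.5,-4],
    [0,-0.5,-4]
  ],
  "twist": [0,0,0,0,0,0,0,0],
  "grip": [0,0,0,0,0,0,0,0]
}}

```text
clock: 28.72
tcp_pos: [0.4954, -0.0052, 0.021]
tool_rot: [-0.418, -0.566, -0.415, 0.576]
wrist_force: [0.1, -15.1, 1.9]
finger_gap: -0.001
```

```bash
python3 plan.py
```

```text
t 28.72 tcp fence [-123.4 -218.8] z 21.0 yaw -0.068 F fence [  3.7 -14.6] 1.9 gap -0.001 j7 0.25 tip 0.008 down [-0.009 -0.011 -1.   ]
```

Request:
{"name": "jog_arm", "arguments": {
  "delta_pos": [
    [0,-0.3,-1],
    [0,-0.3,-2],
    [0,-0.3,-3],
    [0,-0.3,-3.5],
    [0,-0.3,-4],
    [0,-0.3,-4.5],
    [0,-0.3,-4.5],
    [0,-0.3,-4.5]
  ],
  "twist": [0,0,0,0,0,0,0,0],
  "grip": [0,0,0,0,0,0,0,0]
}}

```text
clock: 29.38
tcp_pos: [0.4962, -0.0033, 0.0211]
tool_rot: [-0.418, -0.566, -0.414, 0.577]
wrist_force: [-0.4, -18.0, 1.2]
finger_gap: 0.001
```

```bash
python3 plan.py
```

```text
t 29.38 tcp fence [-123.  -216.8] z 21.1 yaw -0.07 F fence [  3.9 -17.6] 1.2 gap 0.001 j7 0.24 tip 0.008 down [-0.009 -0.014 -1.   ]
```

Request:
{"name": "jog_arm", "arguments": {
  "delta_pos": [
    [0,-0.3,-1],
    [0,-0.3,-2],
    [0,-0.3,-3],
    [0,-0.3,-4],
    [0,-0.3,-5],
    [0,-0.3,-5.5],
    [0,-0.3,-5.5],
    [0,-0.3,-5.5]
  ],
  "twist": [0,0,0,0,0,0,0,0],
  "grip": [0,0,0,0,0,0,0,0]
}}

```text
clock: 30.05
tcp_pos: [0.4967, -0.0015, 0.0211]
tool_rot: [-0.418, -0.566, -0.412, 0.579]
wrist_force: [-4.6, -24.6, 3.6]
finger_gap: -0.001
```

```bash
python3 plan.py -127,-240,21,-0.07 -132,-260,21,-0.062
```

```text
t 30.05 tcp fence [-122.9 -214.9] z 21.1 yaw -0.073 F fence [  1.5 -25. ] 3.6 gap -0.001 j7 0.23 tip 0.008 down [-0.009 -0.018 -1.   ]
-127,-240,21,-0.07 -> [0.6, -2.2, 25.3] twist -0.003
-132,-260,21,-0.062 -> [1.0, -5.7, 45.6] twist -0.011
```

Request:
{"name": "jog_arm", "arguments": {
  "delta_pos": [
    [0,0,3],
    [0,0,10],
    [0,-2,25],
    [0,-5,45],
    [-40,-5,45],
    [-80,-5,45],
    [-120,-5,45],
    [-150,-5,45],
    [-150,-5,45],
    [-150,-5,45]
  ],
  "twist": [0,0,0,0,0,0,0,0,0,0],
  "grip": [0,0,0,0,0,0,0,0,0,0]
}}

```text
clock: 30.88
tcp_pos: [0.48, -0.039, 0.1729]
tool_rot: [-0.419, -0.567, -0.413, 0.577]
wrist_force: [-0.8, 0.4, -0.9]
finger_gap: -0.001
```

```bash
python3 - <<'E'
from h import *
p,d=capture('wrist');cv2.imwrite('pics/w6.png',cv2.resize(p,(768,576)));np.save('w6.npy',d)
E
python3 plan.py;  python3 boxes.py
```

```text
t 30.93 tcp fence [-130.8 -255.6] z 171.9 yaw -0.072 F fence [0.1 0.3] -0.6 gap 0.0 j7 0.06 tip 0.008 down [-0.009 -0.016 -1.   ]
z 39 ctr [ 49.4 101.9] [ 41.6 116. ] 89.9 [[-9.0, 81.0], [107.0, 81.0], [107.0, 123.0], [-9.0, 123.0]]
z 43 ctr [100.3 -56.6] [76.4 65.9] 12.0 [[56.0, -32.0], [70.0, -97.0], [144.0, -81.0], [131.0, -16.0]]
z 17 ctr [  83.7 -231.8] [ 41.3 216.8] 12.4 [[40.0, -130.0], [87.0, -342.0], [127.0, -333.0], [81.0, -122.0]]
z 21 ctr [ -49. -120.] [238.5 100.6] 89.9 [[-100.0, -239.0], [1.0, -239.0], [2.0, -1.0], [-99.0, -1.0]]
z 39 ctr [-115.9 -124.8] [157.7  51.6] 83.8 [[-150.0, -200.0], [-99.0, -206.0], [-82.0, -49.0], [-133.0, -44.0]]
```

View pics/w6.png

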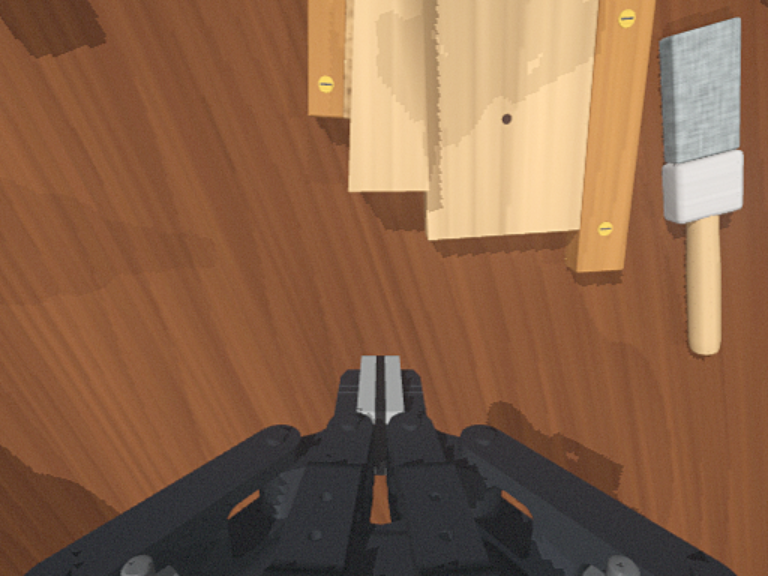

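The wrist view shows the board flush along the fence face at (585,150), and the wedge between cleat and board with its thick end at (390,190). I'll take one last look at the stop end.

Request:
{"name": "jog_arm", "arguments": {
  "delta_pos": [
    [-40,0,-20],
    [-60,20,-60],
    [-60,30,-100],
    [-60,30,-130],
    [-60,30,-130],
    [-60,30,-130],
    [-60,30,-130]
  ],
  "twist": [0,0,0,0,0,0,0],
  "grip": [0,0,0,0,0,0,0]
}}

```text
clock: 31.57
tcp_pos: [0.5475, 0.0752, 0.2274]
tool_rot: [-0.418, -0.565, -0.413, 0.58]
wrist_force: [-0.2, -0.8, 0.4]
finger_gap: 0.0
```

```bash
python3 - <<'E'
from h import *
p,d=capture('wrist');cv2.imwrite('pics/w7.png',cv2.resize(p,(768,576)))
E
python3 plan.py
```

```text
t 31.62 tcp fence [ -92.  -128.8] z 227.7 yaw -0.074 F fence [ 1.1 -1.1] 0.7 gap -0.002 j7 -0.14 tip 0.008 down [-0.012 -0.018 -1.   ]
```

View pics/w7.png

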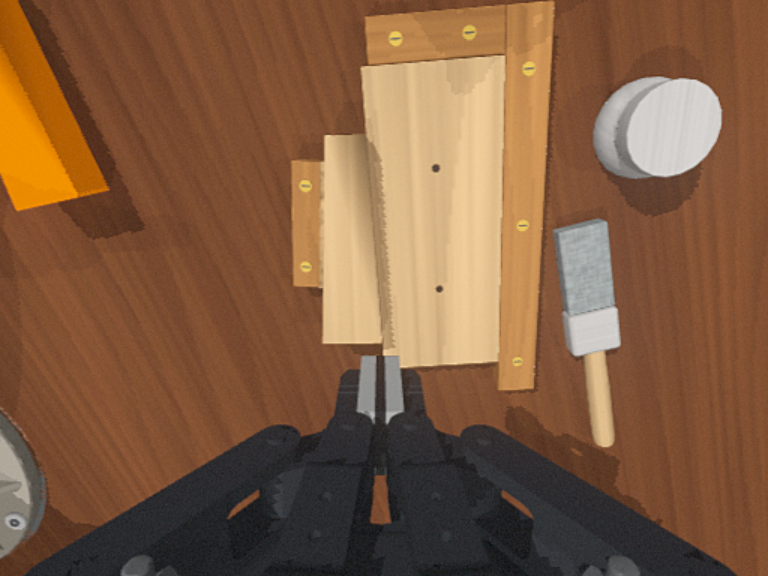

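The board is flush along the fence at (502,200) and tight to the stop at (435,60). The wedge is seated between cleat and board, and the bystanders are where they were. Handing in.

```bash
python3 -c "
from bench import r
print(r.hand_in())"
```

```text
the job is handed in; nothing more can be done
None
```

The drawer front is home against the fence and end stop, and the wedge is nipped between it and the cleat. I handed the job in at about 31.6 s on the robot's clock; `hand_in` gives no verdict.

**How it went:**
- I pushed the front square to the fence, then along to the stop.
- Squaring it up had opened a gap of about 2 mm at the stop. I pushed its end home again before nipping the wedge.
- I set the plain wedge thin end first in the gap and pushed it slowly with closed fingers. The force rose from about 7 N to 25 N as it tightened.

**Last checks, with the robot clear:**
- **Drawer front:** its centre measured (-49, -120) mm in the fence frame, against a home of (-50, -120). Its turn was about 0.1°.
- **Stop and fence:** no gap showed in the last wrist picture. The top camera put the front's end 1 mm from the stop, about its measuring error.
- **Wedge:** its middle is at about y = -124 mm, inside the allowed range. It was still there about a second after I let go. I did not tug it to test the hold.
- **Other things:** the offcut, tin and brush measured within about 2 mm of where they were. I did not touch the orange and yellow look-alikes.

**Disagreements:**
- The wrist and top cameras differed by up to 7 mm on the wedge before the grasp. I put this down to wrist-camera bias, since the stop also read about 5 mm off in that view.
- In the final top view, the wedge's x read 3 mm off nominal. That is about the spread I saw for a partly hidden contour.

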